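Tare the bench balance through its covered key well

ROBOT

A 6-joint arm with a two-finger parallel gripper is mounted at the origin on a cart in front of the work surface, level with it; the furniture and walls round the work are solid. World frame = base frame: x ahead of the robot, y to its left, z up, the work surface at z = 0. Lengths are in m, angles in rad, forces in N, time in s.
With the tool pointing down it reaches from about 0.225 to 0.875 m from the base axis. Payload 3.4 kg.
Tool frame: the origin (TCP) lies at the very end of the fingers, on their centre line; the grasp point (between the pads) lies 19 mm behind it; z points along the fingers, y is the line along which they close (so a half turn about z gives the same grasp; the last joint's range is limited). The gripper opens to 85 mm and grips with 20 to 120 N. Pads are 22 mm wide; open, the fingers measure 114 mm over their backs; the gripper's body (76 mm by 85 mm) begins 54 mm behind the grasp point. The pads swing forward as they close: fully open they stand 13 mm farther back than shut.
Start: joints at [-1.265, 0.276, 1.505, -0, 1.361, -0.121], TCP at [0.238, -0.523, 0.231] pointing down, gripper open.
Joint ranges: [-2.89, 2.89], [-0.75, 2.08], [0.22, 2.7], [-1.18, 4.32], [0.11, 2.71], [-2.7, 2.7]. Speed limits (rad/s): [2.57, 2.57, 3.14, 3.14, 3.14, 3.14].

INTERFACE

Orientations are given as a rotation vector (axis times angle).
In Python, from rig import manip, cams gives the robot as it stands.
- The arm moves only by the tool drive_tool, never from a script. Its argument "commands" is a list of rows, each a list of 5 numbers: the gripper's target within -1 to 1 (shut at 1, half-way at 0, fully open at -1), then the shift along the tool's x, y, z each as a share of 0.12 m, from -1 to 1, then the turn about the tool's z as a share of pi rad, from -1 to 1. A call has 1 to 12 rows; each row is the pose to reach, as a shift and turn from the pose commanded when the call began, along the tool's axes at that moment, turning the shorter way round; what a row does not reach only later rows make up. A row lasts 1/10 s, in which the tool goes at most 50 mm and 8.59 degrees, less where a joint would pass 70% of its speed; a pose out of reach is approached as far as the arm can. A call with a number of a shift or a turn outside -1 to 1 is refused whole. A call with a gripper value outside its range is refused whole. The fingers move at their own pace and stop on an object; "force" is the grip in N (left out, the last holds). Time passes only in rows, so rows that repeat a pose let the fingers close. It gives the time, the measured TCP pose, the force, the opening and the grip force at its end, in the units of the state.
- manip.get_state(): the state, without advancing time (a new reading comes with each control period).
- cams.read_camera(name): name is "side" or "top"; returns the picture (420x560x3 uint8, blue, green, red); there is no depth.
- cams.calibration(name): a dict with "fx", "fy", "cx", "cy" (pixels), "R" (3x3) and "t" (3): a world point X has camera coordinates R X + t. Camera axes: x right, y down, z forward; pixel columns grow to the right and rows downward; lengths in m; the calibration is good to about 2 mm. A picture is of the moment at which its call begins. calibration takes no time and is no camera call.
- manip.job_done(): hands the job in; it is judged then, once.
The state is a dict: "time_s": time; "joint_pos": joint angles; "joint_velocities": joint speeds; "effort": joint torques, N m; "eef_pos": TCP position; "eef_rot": TCP orientation; "contact_force": force on the tool from outside, world axes, zero at the start; "moment": the same for the moment, N m; "width": finger opening in m; "finger_force": force on a finger pad.
Only numpy, scipy, OpenCV 4.12 (cv2) and the standard library are available. Lean on these libraries where they do the work, as an engineer would, in place of code of your own. Each camera call takes 0.05 s, during which the arm holds its last target. There are 200 camera calls.

TASK

Tare the balance with the small bottle standing on its pan: with a fingertip push the blue sliding cover right across to the other well, reach down into the well it uncovers and press the sunken green key fully down for about a second, then let go and push the cover back until it is fully closed over the green key. Do not press the red key in the other well, and do not shift or pick up the bottle or any of the other things on the bench.

Things in the scene. Friction and masses are not known exactly. Their poses are not given: they have to be found in the camera images.
- balance: compact white bench balance, fixed, 240 mm deep (its x), 200 mm wide (its y), flat deck 52 mm above the worktop; origin at the centre of its underside; display and wells at its front (-x). Two key wells lie side by side 75 mm in front of the origin, 64 mm apart along y. Rails 6 mm high, 5 mm wide run along y, centred 24.5 mm in front of and behind the wells' middle line
- tare_well (a point): centre of the mouth of the green key's well, at deck height (52 mm); the well measures 34 mm along the balance's x and 48 mm along its y, floor 30 mm below the deck; it is the well on the balance's +y side (left as seen by the robot). Axes as the balance's
- cal_well (a point): centre of the mouth of the red key's well, same size, on the balance's -y side (right)
- tare_key_top (a point): centre of the top of the green tare key, a round key 26 mm across standing on the well's axis; unpressed its top lies 18 mm below the deck
- tare_key (a joint): travel of the green key: 0 released, 0.007 m fully down; spring-loaded, about 1.6 N to start and 4.4 N at the bottom; springs back by itself
- cal_key (a joint): travel of the red key in the other well, built the same: 0 released, 0.007 m fully down; must not be pressed
- cover (a joint): position of the blue sliding cover: 0 closed over the green key, 0.064 m fully open (over the red key); it slides in the balance's -y direction as it opens, has stops at both ends, stays where it is left, and needs about 2 N to move. It may start a little open (up to 0.015)
- cover_ridge (a point): centre of the top of the cover's push ridge. The blue cover is a plate 42 mm (balance x) by 56 mm (y), 4 mm thick, just above the deck; the ridge stands across its middle, 34 mm along x, 10 mm thick along y, its top 14 mm above the plate and 18.5 mm above the deck. Push the ridge on either side face
- sample_bottle: small white bottle with red cap, 36 mm across, 62 mm high, standing loose on the pan; origin at the centre of its underside
- pan (a point): centre of the top of the round steel pan, 116 mm across, 64 mm above the worktop, 45 mm behind the balance's origin
- vial: small white vial with green cap, 28 mm across, 62 mm high, standing loose close to the right side of the balance; origin at the centre of its underside
- cup_red: specimen cup with red lid, 58 mm across, 66 mm high, loose; origin at the centre of its underside
- cup_yellow: specimen cup with yellow lid, 64 mm across, 66 mm high, loose; origin at the centre of its underside
- timer: flat white countdown timer, 66x66x19 mm, loose; origin at the centre of its underside
- slide_box: green box with clear lid, 83x91x32 mm, loose; origin at the centre of its underside
Not all that is in view belongs to the job. Of the things like the sample_bottle, leave any that is black; of the rest the larger one is meant.

How it is judged:
By the outcome, as a careful person would: the job done as asked, in the order asked, and still so for the second after the job is handed in, with the robot touching nothing.
It also fails if it takes over 54 s, if anything falls off the work surface, if the arm or the gripper's body presses on something with over 40 N, if the wrist force passes 120 N, or if a joint passes its speed limit or range.

## Working session

There is one attempt and no reset: what is moved stays moved. The work goes in short steps, Python scripts to look and compute and a tool call to move; the robot and the scene stay as the last step left them, time stands still between calls to the robot, and variables do not carry over. Pictures are saved under pics/ and viewed, at most 10 in all, crops included, and the job is handed in when it is done.

Besides the shell and the picture viewer there is one more tool, called after "Call:" by a JSON object that holds its "name" and its "arguments". drive_tool: Moves the arm, as the interface text tells. Its arguments: {"type":"object","properties":{"commands":{"type":"array","items":{"type":"array","items":{"type":"number"}}},"force":{"type":"number"}},"required":["commands"]}

```bash
mkdir -p pics; python3 - <<'E'
from rig import manip,cams
import cv2
for n in("top","side"):
    cv2.imwrite(f"pics/{n}0.png",cams.read_camera(n))
    c=cams.calibration(n);print(n,c)
s=manip.get_state();print(s["time_s"],s["eef_pos"],s["eef_rot"],s["width"])
E
```

```text
top {'fx': 426.1051896843586, 'fy': 426.1051896843586, 'cx': 271.7831533135994, 'cy': 209.20842486651816, 'R': array([[ 9.93250439e-04, -9.99713653e-01, -2.39086922e-02],
       [-9.95785720e-01,  1.20376711e-03, -9.17025073e-02],
       [ 9.17050290e-02,  2.38990178e-02, -9.95499385e-01]]), 't': array([0.00783149, 0.57795916, 1.16828623])}
side {'fx': 455.6269550740821, 'fy': 455.6269550740821, 'cx': 288.4933611053373, 'cy': 215.49706637940267, 'R': array([[-0.85800289, -0.51309661,  0.02372566],
       [-0.26816236,  0.40806973, -0.87267866],
       [ 0.43808674, -0.75512314, -0.48771821]]), 't': array([0.50400394, 0.21533041, 1.020626  ])}
0.1 [ 0.23789793 -0.52299607  0.23053568] [-3.06876420e+00 -6.65020494e-01  2.13326712e-04] 0.08555810490524757
```

View pics/top0.png

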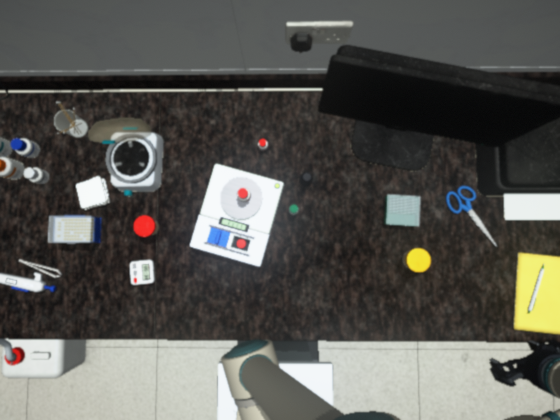

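View pics/side0.png

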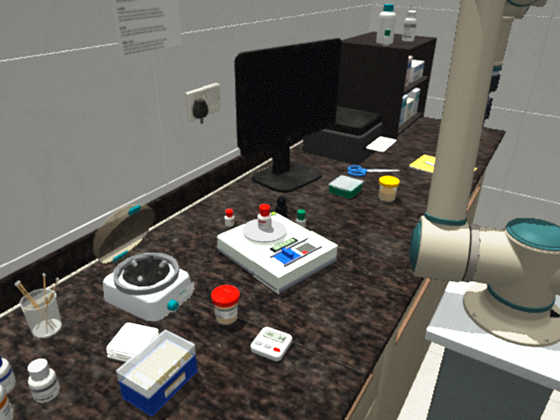

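The top view shows the balance at about (237,215), with the blue cover at about (217,237), the red key at (241,243) and the bottle cap at (243,194). I'll zoom in on it.

```bash
python3 - <<'E'
import cv2,numpy as np
a=cv2.imread("pics/top0.png")[155:275,180:310]
b=cv2.imread("pics/side0.png")[195:295,205:345]
a=cv2.resize(a,(650,600),interpolation=cv2.INTER_CUBIC)
b=cv2.resize(b,(700,500),interpolation=cv2.INTER_CUBIC)
cv2.imwrite("pics/a.png",a);cv2.imwrite("pics/b.png",b)
E
```

```text
(no output)
```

View pics/a.png

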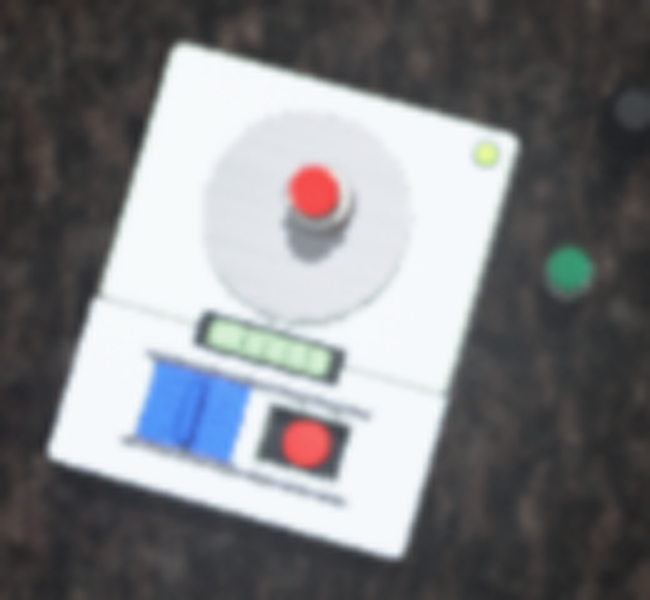

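View pics/b.png

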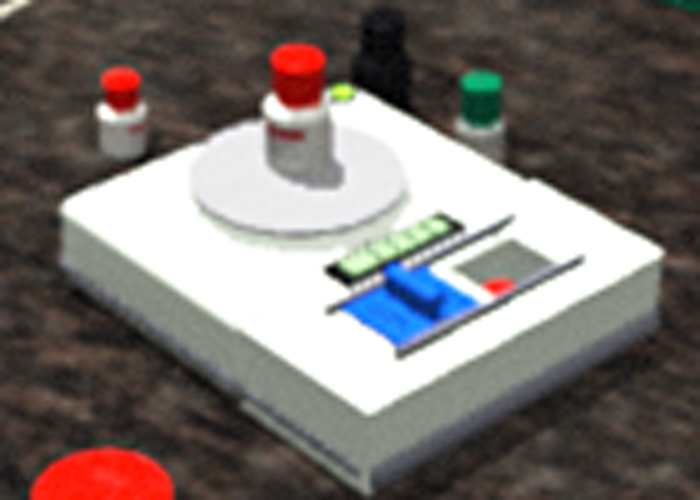

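```bash
cat > h.py <<'E'
import numpy as np
from rig import manip,cams
C={n:cams.calibration(n) for n in("top","side")}
def proj(n,X):
    c=C[n];p=np.atleast_2d(X)@c["R"].T+c["t"]
    return np.c_[c["fx"]*p[:,0]/p[:,2]+c["cx"],c["fy"]*p[:,1]/p[:,2]+c["cy"]]
E
python3 - <<'E'
from h import *
from scipy.optimize import least_squares
D=.052;w=(-.075,-.032)
T=[((.12,.1,D),180,43),((.12,-.1,D),518,133),((-.12,-.1,D),403,558),((-.12,.1,D),48,458),((-.045*-1,0,.064),308,217),
((-.075,-.032,.034),307,442),((-.058,-.008,D),272,403),((-.058,-.056,D),350,425),((-.092,-.056,D),335,478),((-.092,-.008,D),257,458)]
T=[(p,180+u/5-.4,155+v/5-.4) for p,u,v in T]
K=[((-.054,.06,.0565),155,360),((-.054,.004,.0565),250,382),((-.096,.004,.0565),235,464),((-.096,.06,.0565),137,437)]
K=[(p,180+u/5-.4,155+v/5-.4) for p,u,v in K]
S=[((.12,.1,D),62,205),((-.12,.1,D),368,412),((-.12,-.1,D),662,252),((.045,0,.064),299,177)]
S=[(p,205+u/5-.4,195+v/5-.4) for p,u,v in S]
def W(q,p,s=0):
    p=np.array(p,float)-[0,s,0];c,n=np.cos(q[2]),np.sin(q[2])
    return np.c_[q[0]+c*p[:,0]-n*p[:,1],q[1]+n*p[:,0]+c*p[:,1],p[:,2]]
def f(q):
    r=[]
    for n,L,s in(("top",T,0),("top",K,q[3]),("side",S,0)):
        r.append(proj(n,W(q,[l[0] for l in L],s))-[l[1:] for l in L])
    return np.vstack(r).ravel()
r=least_squares(f,[.55,.1,-.25,0],loss="soft_l1")
q=r.x;print(q,np.degrees(q[2]));print(f(q).reshape(-1,2).round(1).tolist())
for nm,p in dict(tare=(-.075,.032,D),cal=(-.075,-.032,D),ridge=(-.075,.032-q[3],.0705),pan=(.045,0,.064)).items():print(nm,W(q,[p]).round(4))
s=manip.get_state();from scipy.spatial.transform import Rotation as Ro
print(Ro.from_rotvec(s["eef_rot"]).as_matrix().round(3))
E
```

```text
[ 0.5636391   0.10373314 -0.27305123  0.00240331] -15.64468282216082
[[-1.5, -0.7], [0.2, 0.3], [-0.5, -0.3], [0.2, -0.3], [-0.5, -0.6], [-0.1, 0.2], [-0.4, -0.5], [0.8, -0.1], [0.4, 1.3], [-0.9, 0.5], [0.2, 0.2], [0.8, 1.3], [-0.5, -0.2], [-0.6, -0.4], [-0.7, -1.1], [0.7, -0.6], [0.4, -0.5], [0.2, -1.4]]
tare [[0.5    0.1548 0.052 ]]
cal [[0.4828 0.0931 0.052 ]]
ridge [[0.4994 0.1525 0.0705]]
pan [[0.607  0.0916 0.064 ]]
[[ 0.91   0.414 -0.   ]
 [ 0.414 -0.91   0.002]
 [ 0.    -0.002 -1.   ]]
```

Call:
{"name": "drive_tool", "arguments": {"commands": [[1, 1, -0.987, 0, 0], [1, 1, -0.987, 0, 0], [1, 1, -0.987, 0, 0], [1, 1, -0.987, 0, 0], [1, 1, -0.987, 0, 0]], "force": 40}}

```text
time_s: 0.6
eef_pos: [0.2987, -0.3629, 0.2313]
eef_rot: [-3.068, -0.67, -0.0]
contact_force: [0.1, -0.9, 1.0]
width: 0.0121
finger_force: 0.0
```

Call:
{"name": "drive_tool", "arguments": {"commands": [[1, 1, -0.987, 0, 0], [1, 1, -0.987, 0, 0], [1, 1, -0.987, 0, 0], [1, 1, -0.987, 0, 0], [1, 1, -0.987, 0, 0]]}}

```text
time_s: 1.1
eef_pos: [0.359, -0.2073, 0.2313]
eef_rot: [-3.069, -0.67, -0.0]
contact_force: [-0.4, -0.8, 0.2]
width: 0.0001
finger_force: 0.0
```

Call:
{"name": "drive_tool", "arguments": {"commands": [[1, 1, -0.987, 0, 0], [1, 1, -0.987, 0, 0], [1, 1, -0.987, 0, 0], [1, 1, -0.987, 0, 0], [1, 1, -0.987, 0, 0]]}}

```text
time_s: 1.6
eef_pos: [0.42, -0.0508, 0.2312]
eef_rot: [3.069, 0.67, 0.0]
contact_force: [0.2, -0.5, 0.7]
width: 0.0002
finger_force: 0.0
```

Call:
{"name": "drive_tool", "arguments": {"commands": [[1, 1, -0.987, 0, 0], [1, 1, -0.987, 0, 0], [1, 1, -0.987, 0, 0], [1, 1, -0.987, 0, 0], [1, 1, -0.987, 0, 0]]}}

```text
time_s: 2.1
eef_pos: [0.4808, 0.1063, 0.2308]
eef_rot: [3.069, 0.667, 0.0]
contact_force: [-1.0, -0.6, -0.4]
width: 0.0001
finger_force: 0.0
```

Call:
{"name": "drive_tool", "arguments": {"commands": [[1, 0.46, -0.45, 0, 0.05], [1, 0.46, -0.45, 0, 0.1], [1, 0.46, -0.45, 0, 0.15], [1, 0.46, -0.45, 0, 0.2], [1, 0.46, -0.45, 0, 0.223], [1, 0.46, -0.45, 0, 0.223], [1, 0.46, -0.45, 0, 0.223]]}}

```text
time_s: 2.8
eef_pos: [0.5072, 0.1763, 0.2312]
eef_rot: [3.111, -0.428, 0.0]
contact_force: [0.4, -0.0, 0.1]
width: -0.0
finger_force: 0.0
```

Call:
{"name": "drive_tool", "arguments": {"commands": [[1, 0, -0.05, 0.5, 0], [1, 0, -0.05, 1, 0], [1, 0, -0.05, 1, 0], [1, 0, -0.05, 1, 0], [1, 0, -0.05, 1, 0]]}}

```text
time_s: 3.3
eef_pos: [0.5092, 0.1836, 0.1118]
eef_rot: [3.112, -0.428, 0.001]
contact_force: [0.2, -0.1, -0.2]
width: -0.0001
finger_force: 0.0
```

```bash
python3 - <<'E'
from h import *
import cv2
a=cams.read_camera("side")[185:295,220:330];a=cv2.resize(a,(600,600),interpolation=cv2.INTER_CUBIC)
cv2.imwrite("pics/c.png",a)
E
```

```text
(no output)
```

View pics/c.png

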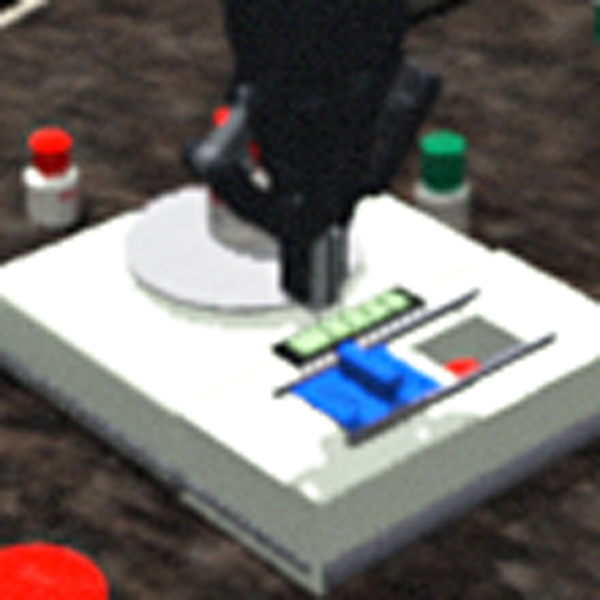

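The gripper is above the left of the ridge, which is at (370,370) in the crop, with the tip still well above the deck. I'll lower it next to the ridge and push.

Call:
{"name": "drive_tool", "arguments": {"commands": [[1, 0, 0, 0.2, 0], [1, 0, 0, 0.3, 0], [1, 0, 0, 0.41, 0], [1, 0, 0, 0.41, 0], [1, 0, 0, 0.41, 0]]}}

```text
time_s: 3.85
eef_pos: [0.509, 0.1844, 0.0629]
eef_rot: [-3.112, 0.428, -0.002]
contact_force: [-0.2, 0.2, 0.9]
width: -0.0001
finger_force: 0.0
```

Call:
{"name": "drive_tool", "arguments": {"commands": [[1, 0, 0.05, 0, 0], [1, 0, 0.1, 0, 0], [1, 0, 0.15, 0, 0], [1, 0, 0.2, 0, 0], [1, 0, 0.25, 0, 0], [1, 0, 0.25, 0, 0]]}}

```text
time_s: 4.45
eef_pos: [0.5003, 0.1545, 0.0624]
eef_rot: [3.112, -0.43, 0.001]
contact_force: [-0.0, -1.0, 0.6]
width: -0.0002
finger_force: 0.1
```

Call:
{"name": "drive_tool", "arguments": {"commands": [[1, 0, 0.06, 0, 0], [1, 0, 0.12, 0, 0], [1, 0, 0.18, 0, 0], [1, 0, 0.24, 0, 0], [1, 0, 0.3, 0, 0]]}}

```text
time_s: 4.95
eef_pos: [0.4905, 0.1201, 0.0622]
eef_rot: [-3.112, 0.429, -0.001]
contact_force: [0.3, 2.1, 2.3]
width: 0.0001
finger_force: 1.4
```

```bash
python3 - <<'E'
from h import *
import cv2
a=cams.read_camera("side")[185:295,220:330];a=cv2.resize(a,(600,600),interpolation=cv2.INTER_CUBIC)
cv2.imwrite("pics/d.png",a)
E
```

```text
(no output)
```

View pics/d.png

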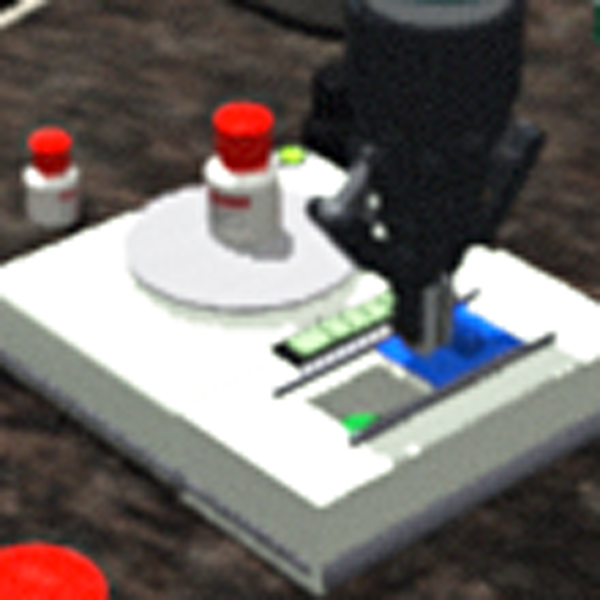

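The cover is sliding and the green key shows at (360,422). I'll keep pushing until it reaches the stop.

Call:
{"name": "drive_tool", "arguments": {"commands": [[1, 0, 0.04, 0, 0], [1, 0, 0.06, 0, 0], [1, 0, 0.08, 0, 0]]}}

```text
time_s: 5.3
eef_pos: [0.4878, 0.1113, 0.062]
eef_rot: [3.112, -0.429, -0.0]
contact_force: [1.1, 1.6, 1.8]
width: -0.0002
finger_force: 1.1
```

Call:
{"name": "drive_tool", "arguments": {"commands": [[1, 0, 0.02, 0, 0], [1, 0, 0.03, 0, 0]]}}

```text
time_s: 5.5
eef_pos: [0.4874, 0.1094, 0.0621]
eef_rot: [-3.109, 0.431, -0.001]
contact_force: [2.1, 8.8, -0.4]
width: -0.0003
finger_force: 4.1
```

Call:
{"name": "drive_tool", "arguments": {"commands": [[1, 0, 0.015, 0, 0], [1, 0, 0.025, 0, 0]]}}

```text
time_s: 5.7
eef_pos: [0.4873, 0.109, 0.0622]
eef_rot: [-3.103, 0.434, -0.002]
contact_force: [3.2, 16.0, -1.4]
width: -0.0002
finger_force: 7.5
```

Call:
{"name": "drive_tool", "arguments": {"commands": [[1, 0, -0.05, 0, 0], [1, 0, -0.06, -0.12, 0], [1, 0, -0.1, -0.2, 0], [1, 0, -0.41, -0.2, 0], [1, 0, -0.41, -0.2, 0], [1, 0, -0.41, -0.2, 0]]}}

```text
time_s: 6.3
eef_pos: [0.4992, 0.1527, 0.086]
eef_rot: [3.112, -0.426, -0.001]
contact_force: [1.1, -0.4, 0.5]
width: -0.0001
finger_force: 0.0
```

```bash
python3 - <<'E'
from h import *
import cv2
s=manip.get_state();print(s["eef_pos"],s["contact_force"])
a=cams.read_camera("side")[185:295,220:330];a=cv2.resize(a,(600,600),interpolation=cv2.INTER_CUBIC)
cv2.imwrite("pics/e.png",a)
E
```

```text
[0.4991849  0.15269008 0.08598117] [ 1.1230678  -0.37186273  0.48554034]
```

View pics/e.png

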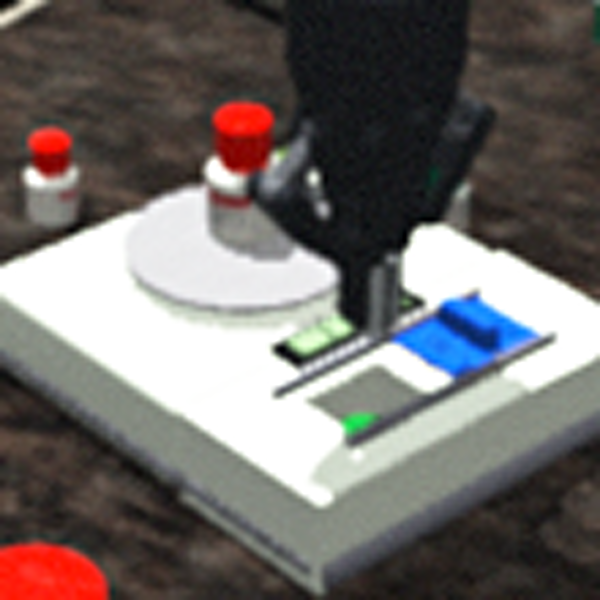

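The cover is fully open and clear. The tip is above the well, whose centre is at (365,395), so I'll go down in stages.

Call:
{"name": "drive_tool", "arguments": {"commands": [[1, 0, -0.015, 0.15, 0], [1, 0, -0.015, 0.25, 0], [1, 0, -0.015, 0.38, 0], [1, 0, -0.015, 0.38, 0], [1, 0, -0.015, 0.38, 0]]}}

```text
time_s: 6.85
eef_pos: [0.4994, 0.1537, 0.0401]
eef_rot: [3.111, -0.429, -0.002]
contact_force: [0.4, 0.1, 0.8]
width: 0.0005
finger_force: 0.0
```

Call:
{"name": "drive_tool", "arguments": {"commands": [[1, 0, 0, 0.04, 0], [1, 0, 0, 0.08, 0], [1, 0, 0, 0.08, 0]]}}

```text
time_s: 7.15
eef_pos: [0.5006, 0.1542, 0.031]
eef_rot: [-3.112, 0.429, -0.002]
contact_force: [0.5, 0.2, 2.6]
width: 0.0003
finger_force: 1.3
```

Touching the key with about 2.6 N. I'll press it to the bottom until the force rises past 4.4 N.

Call:
{"name": "drive_tool", "arguments": {"commands": [[1, 0, 0, 0.02, 0], [1, 0, 0, 0.035, 0], [1, 0, 0, 0.045, 0], [1, 0, 0, 0.05, 0]]}}

```text
time_s: 7.55
eef_pos: [0.5007, 0.1542, 0.0268]
eef_rot: [-3.112, 0.428, -0.003]
contact_force: [-3.6, -1.4, 20.1]
width: -0.0001
finger_force: 10.1
```

Call:
{"name": "drive_tool", "arguments": {"commands": [[1, 0, 0, 0, 0], [1, 0, 0, 0, 0], [1, 0, 0, 0, 0], [1, 0, 0, 0, 0], [1, 0, 0, 0, 0], [1, 0, 0, 0, 0], [1, 0, 0, 0, 0], [1, 0, 0, 0, 0], [1, 0, 0, 0, 0], [1, 0, 0, 0, 0]]}}

```text
time_s: 8.55
eef_pos: [0.5007, 0.1542, 0.0268]
eef_rot: [-3.112, 0.428, -0.004]
contact_force: [-2.3, -1.4, 16.3]
width: -0.0001
finger_force: 8.0
```

Call:
{"name": "drive_tool", "arguments": {"commands": [[1, 0, 0, -0.1, 0], [1, 0, 0, -0.3, 0], [1, 0, 0, -0.6, 0], [1, 0, 0, -0.6, 0], [1, 0, 0, -0.6, 0]]}}

```text
time_s: 9.05
eef_pos: [0.4998, 0.1544, 0.0973]
eef_rot: [-3.112, 0.429, -0.001]
contact_force: [-0.1, -0.2, -0.7]
width: 0.0002
finger_force: 0.0
```

Call:
{"name": "drive_tool", "arguments": {"commands": [[1, 0, 0.4, 0, 0], [1, 0, 0.75, 0, 0], [1, 0, 0.75, 0, 0], [1, 0, 0.75, 0.1, 0], [1, 0, 0.75, 0.2, 0], [1, 0, 0.75, 0.29, 0], [1, 0, 0.75, 0.29, 0], [1, 0, 0.75, 0.29, 0]]}}

```text
time_s: 9.85
eef_pos: [0.4752, 0.068, 0.0615]
eef_rot: [3.112, -0.428, -0.002]
contact_force: [-0.0, -0.8, -0.8]
width: -0.0001
finger_force: 0.0
```

Call:
{"name": "drive_tool", "arguments": {"commands": [[1, 0, -0.06, 0, 0], [1, 0, -0.12, 0, 0], [1, 0, -0.18, 0, 0], [1, 0, -0.24, 0, 0], [1, 0, -0.3, 0, 0], [1, 0, -0.36, 0, 0], [1, 0, -0.42, 0, 0], [1, 0, -0.48, 0, 0], [1, 0, -0.54, 0, 0], [1, 0, -0.54, 0, 0]]}}

```text
time_s: 10.85
eef_pos: [0.4935, 0.1312, 0.0621]
eef_rot: [-3.111, 0.428, -0.0]
contact_force: [-0.4, 0.4, -0.1]
width: 0.0
finger_force: 0.0
```

Call:
{"name": "drive_tool", "arguments": {"commands": [[1, 0, -0.03, 0, 0], [1, 0, -0.05, 0, 0], [1, 0, -0.065, 0, 0], [1, 0, -0.08, 0, 0]]}}

```text
time_s: 11.25
eef_pos: [0.4952, 0.1388, 0.0619]
eef_rot: [3.111, -0.428, -0.001]
contact_force: [-1.2, -5.5, 1.7]
width: -0.0003
finger_force: 3.0
```

Call:
{"name": "drive_tool", "arguments": {"commands": [[1, 0, -0.015, 0, 0], [1, 0, -0.025, 0, 0]]}}

```text
time_s: 11.45
eef_pos: [0.4953, 0.1392, 0.0619]
eef_rot: [3.106, -0.424, -0.003]
contact_force: [-1.7, -13.6, 3.6]
width: 0.0002
finger_force: 6.6
```

At the stop at 13.6 N, where I expected it. I'll back off, lift clear and check.

Call:
{"name": "drive_tool", "arguments": {"commands": [[1, 0, 0.05, 0, 0], [1, 0, 0.1, 0, 0], [1, 0, 0.1, -0.3, 0], [1, 0, 0.1, -0.7, 0], [1, 0, 0.1, -1, 0], [1, 0, 0.1, -1, 0]]}}

```text
time_s: 12.05
eef_pos: [0.497, 0.1314, 0.1875]
eef_rot: [-3.108, 0.429, -0.018]
contact_force: [1.5, 1.4, 0.5]
width: -0.0
finger_force: 0.0
```

```bash
python3 - <<'E'
from h import *
import cv2
a=cams.read_camera("side")[175:295,205:345];a=cv2.resize(a,(700,600),interpolation=cv2.INTER_CUBIC)
cv2.imwrite("pics/f.png",a)
E
```

```text
(no output)
```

View pics/f.png

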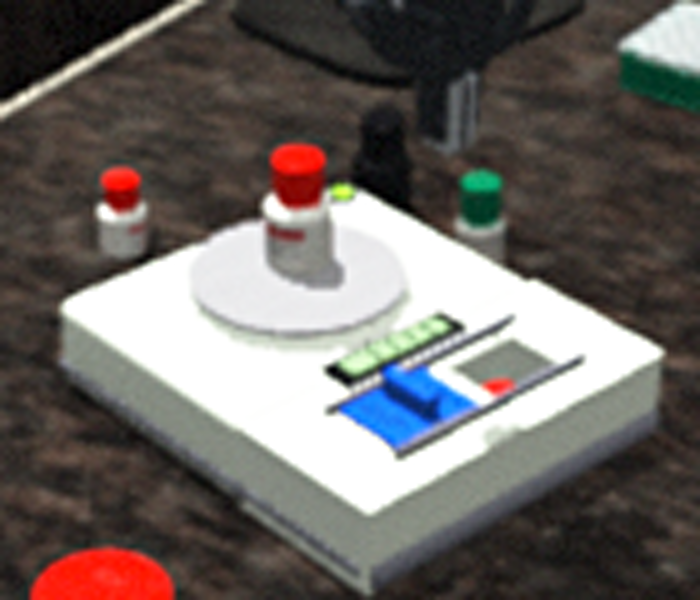

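The cover is fully closed over the green key, with the ridge at (413,392), and the bottle at (298,215) and the vial have not moved.

```bash
python3 -c "
from rig import manip;print(manip.job_done())"
```

```text
the job is handed in; nothing more can be done
None
```

I opened the cover to its stop, held the green key fully down for about a second, and closed the cover again to its stop. The red key was not pressed and nothing visibly moved in the final side view around the balance; the job was handed in at about 12 s.

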